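# Seat the torch body and draw its injector for an O-ring check

## Task

Set the aluminium torch body down gently in the shaped pocket of the white service stand, flat and square and fully home, and let go of it. Then take the injector by its black knob and draw it straight up without lifting or tilting the body, until the upper O-ring is fully clear above the body while the lower O-ring is still inside the bore; never pull it right out. Finish still holding the injector there, steady, for the inspection camera, and leave everything else on the bench where it is.

Things in the scene. Friction and masses are not known exactly. Their poses are not given: they have to be found in the camera images.
- torch_body: the torch body, an upright aluminium block 42 x 42 mm on a flange 60 (its x) x 50 (its y) x 12 mm, 75 mm high in all, about 0.4 kg, standing on the bench. Origin: centre of its underside, z up. Two thin steel gas ports on its +x face reach 37 mm from the axis, so it is taken by its flat y faces. A vertical 15 mm bore runs through its middle
- injector: injector standing loose in the body's bore, drops back if let go: round black knob 28 mm across, 26 mm high, resting on the body's top; below it a white shank 14 mm across, 54 mm long, then a thin tube. About 50 g. Origin: axis, at the knob's underside, 75 mm above the body's origin when home; z up. Two black O-rings on the shank, 23 to 26 and 47 to 50 mm below the origin
- pocket (a point): centre of the pocket's floor in the fixed white service stand, 12 mm above the bench, with the stand's axes. Pocket 62.5 (x) x 52.5 mm (y), 10 mm deep, 3 mm bevel at its rim, which is 100 x 90 mm outside. The body's flange fits it either way round, long side along x
- camera (a point): front of the lens of the small inspection camera, fixed on a post on the stand's tail 98 mm from the pocket's centre towards the stand's +x; 98 mm above the bench, the camera's top 112 mm, 29 mm wide, reaching 75 mm further out
- cone: bystander: a small nickel-steel sampler cone lying on the bench: disc 50 mm across rising to a blunt point, 18 mm high. Origin: centre of its underside
- dish: bystander: a shallow clear round dish with spare O-rings, 60 mm across, 14 mm high. Origin: centre of its underside
- quartz_tube: bystander: a clear quartz torch tube standing on end, 22 mm across, 85 mm high. Origin: centre of its underside
- amber_jar: bystander: an amber screw-cap jar, 48 mm across, 85 mm high. Origin: centre of its underside
- driver: bystander: a screwdriver lying on the bench, about 170 mm long; origin under its middle, x along it
- acid_bottle: bystander: a white plastic bottle, 60 mm across, 130 mm high. Origin: centre of its underside
Mind the look-alikes: they are no part of the job. What is shaped like the injector but pink is not meant.

How it is judged:
On the way:
1. the torch body is seated flat and square on the pocket's floor and let go, with the injector still fully home in it (x of torch_body in the frame of pocket between -0.003 and 0.003 m and y of torch_body in the frame of pocket between -0.003 and 0.003 m and z of torch_body in the frame of pocket between -0.003 and 0.0018 m and angle between the x axis of torch_body and the x axis of pocket, either way round below 0.06 rad and angle between torch_body's own z axis and vertical below 0.035 rad and z of injector in the frame of torch_body below 0.079 m and contact force between the fingers and torch_body below 0.3 N), for 0.2 s.
At the end, for the whole second after the job is handed in: body in the pocket within 3 mm, square and level, at most 1.8 mm off its floor, untouched by the fingers; injector held still by the fingers, raised 26 to 47 mm from home (upper O-ring clear, lower inside), within 0.08 rad of the bore's axis, pressing on its wall with under 8 N (x of torch_body in the frame of pocket between -0.003 and 0.003 m and y of torch_body in the frame of pocket between -0.003 and 0.003 m and z of torch_body in the frame of pocket between -0.003 and 0.0018 m and angle between the x axis of torch_body and the x axis of pocket, either way round below 0.06 rad and angle between torch_body's own z axis and vertical below 0.035 rad and z of injector in the frame of torch_body between 0.1005 and 0.1225 m and angle between the z axis of injector and the z axis of torch_body, either way round below 0.08 rad and horizontal distance between injector and torch_body below 0.005 m and contact force between the fingers and injector above 1 N and contact force between the fingers and torch_body below 0.3 N and contact force between injector and torch_body below 8 N and linear speed of each of injector, torch_body below 0.02 m/s); the arm keeps its last pose, push and grip.
It fails at once if the injector is pulled out past its lower O-ring (z of injector in the frame of torch_body above 0.125 m).
It fails at once if the injector is drawn while the body is not down in the pocket, or it lifts the body with it (z of injector in the frame of torch_body above 0.085 m and (z of torch_body in the frame of pocket above 0.005 m or horizontal distance between torch_body and pocket above 0.006 m)).
It fails at once if the torch body is tipped (angle between torch_body's own z axis and vertical above 0.3 rad).
It fails at once if the torch body is dropped or banged into the pocket (moving at over 0.3 m/s within 2 cm of its place) (distance between torch_body and pocket below 0.02 m and linear speed of torch_body above 0.3 m/s).
It fails at once if another thing on the bench is knocked or moved by more than 2 cm (distance of any of cone, dish, quartz_tube, amber_jar, driver, acid_bottle from where it was at the start of the episode above 0.02 m).
It also fails if it takes over 51 s, if anything falls off the work surface, if the arm or the gripper's body presses on something with over 40 N, if the wrist force passes 120 N, or if a joint passes its speed limit or range.

## Robot

A 7-joint arm with a two-finger parallel gripper is mounted at the origin on the work surface. World frame = base frame: x ahead of the robot, y to its left, z up, the work surface at z = 0. Lengths are in m, angles in rad, forces in N, time in s.
With the tool pointing down it reaches from about 0.425 to 0.875 m from the base axis. Payload 8.4 kg.
Tool frame: the origin (TCP) lies midway between the tips of the shut fingers; the grasp point (between the pads) lies 19 mm behind it (grip_depth is the distance from the TCP to the grasp point, in m); x points along the fingers, y is the direction in which the jaws open and shut, and the axes are right-handed (so a half turn about x gives the same grasp; the last joint's range is limited). The gripper opens to 85 mm and grips with 20 to 120 N. Pads are 22 mm wide; open, the fingers measure 114 mm over their backs; the gripper's body (76 mm by 85 mm) begins 54 mm behind the grasp point. The pads swing forward as they close: fully open they stand 13 mm farther back than shut.
Start: joints at [1.236, 0.333, 0.04, 1.465, -0.013, 1.343, -0.059], TCP at [0.152, -0.632, 0.231] pointing down, gripper open.
Joint ranges: [-2.58, 2.58], [-0.38, 2.09], [-1.3, 1.39], [0.25, 2.4], [-1.5, 4.64], [0.08, 2.09], [-2.65, 2.65]. Speed limits (rad/s): [2.22, 2.22, 2.79, 2.79, 3.14, 3.14, 3.14].

## Interface

Orientations are given as a unit quaternion [x, y, z, w].
In Python, from cell import * gives the robot as it stands. The module is installed in compiled form; this text tells all that it offers.
- The arm moves only by the tool arm_command, never from a script. Its argument "motion" is a list of rows, each a list of 3 entries, a list of its own where there are three numbers: the shift along the tool's x, y, z in m, then the turn, a rotation vector about the tool's x, y, z in rad, then the opening in per cent of the stroke, from 0 (shut) to 100 (fully open). A call has 1 to 8 rows; each row shifts and turns the pose as measured when the row begins, along the tool's axes as they then stand; what a row does not reach is not made up. A row lasts 1/8 s, in which the tool goes at most 62.5 mm and 10.7 degrees, less where a joint would pass 70% of its speed; a pose out of reach is approached as far as the arm can. A call with a gripper value outside its range is refused whole. The fingers move at their own pace and stop on an object; the grip force is fixed at half the most. Time passes only in rows, so rows that do not move let the fingers close. It gives the time, the measured TCP pose, the force and the opening at its end, in the units of the state.
- get_state(): the state, without advancing time (a new reading comes with each control period).
- read_camera(name): name is "scene" or "side" or "wrist"; returns a dict with "img" (420x560x3 uint8, red, green, blue), "z_map" (420x560 float32, m along the optical axis (not along the pixel's ray), 0 where there is no reading), "vertical_fov" (degrees; the focal length in pixels is half the picture's height over the tangent of half this angle, whatever the lens; pixels are square), "cx", "cy" (the principal point, pixels), "R" (3x3) and "t" (3): a world point X has camera coordinates R X + t. Camera axes: x right, y down, z forward; pixel columns grow to the right and rows downward; lengths in m; the calibration is good to about 2 mm. A picture is of the moment at which its call begins.
- hand_in(): hands the job in, once; it reports no verdict.
The state is a dict: "time": time; "joint_pos": joint angles; "dq": joint speeds; "joint_torque": joint torques, N m; "tool_pos": TCP position; "orientation": TCP orientation; "ft_force": force on the tool from outside, world axes, zero at the start; "ft_torque": the same for the moment, N m; "grip_width": opening from 0.0 (shut) to 1.0 (fully open).
Only numpy, scipy, OpenCV 4.12 (cv2) and the standard library are available. Lean on these libraries where they do the work, as an engineer would, in place of code of your own. Each camera call takes 0.05 s, during which the arm holds its last target.

## Working session

There is one attempt and no reset: what is moved stays moved. The work goes in short steps, Python scripts to look and compute and a tool call to move; the robot and the scene stay as the last step left them, time stands still between calls to the robot, and variables do not carry over. Pictures are saved under pics/ and viewed, and the job is handed in when it is done.

Besides the shell and the picture viewer there is one more tool, called after "Request:" by a JSON object that holds its "method" and its "body". arm_command: Moves the arm, as the interface text tells. Its arguments: {"type":"object","properties":{"motion":{"type":"array","items":{"type":"array"}}},"required":["motion"]}

```bash
mkdir -p pics; cat > h.py <<'E'
from cell import *
import numpy as np, cv2
from scipy.spatial.transform import Rotation as Ro
def snap(n,f):
    c=read_camera(n); cv2.imwrite('pics/'+f,c['img'][:,:,::-1]); np.savez('pics/'+f[:-4]+'.npz',**c); return c
def world(c):
    z=c['z_map'];H,W=z.shape;f=H/2/np.tan(np.radians(c['vertical_fov'])/2)
    u,v=np.meshgrid(np.arange(W),np.arange(H))
    P=np.stack([(u-c['cx'])/f*z,(v-c['cy'])/f*z,z],-1)
    return (P-c['t'])@c['R']
E
python3 - <<'E'
from h import *
for n in ['scene','side','wrist']:
    c=snap(n,n+'0.png'); print(n,c['vertical_fov'],c['cx'],c['cy'],(-c['R'].T@c['t']).round(3))
s=get_state();print(s)
print(Ro.from_quat(s['orientation']).as_matrix().round(3))
E
```

```text
scene 57.876422374256606 285.8013417065436 213.06957542510415 [1.022 0.503 0.943]
side 48.99994641759832 281.24529217411083 212.4803973778811 [ 0.532 -0.988  0.917]
wrist 67.74481644936624 280.8513617086054 209.4496050318178 [ 0.228 -0.614  0.373]
{'time': 0.15, 'joint_pos': array([ 1.23582302,  0.33376256,  0.03986632,  1.46604546, -0.0134151 ,
        1.34330486, -0.05849858]), 'dq': array([-0.00056978, -0.00279615, -0.00042075, -0.00265818,  0.00088027,
       -0.00045589, -0.00141395]), 'joint_torque': array([ 2.43112627e-03, -6.59042716e+01,  1.36707254e+00, -4.05870152e+01,
        1.68575876e-02,  9.59637458e-03,  8.25516440e-05]), 'tool_pos': array([ 0.15174511, -0.63168088,  0.23062755]), 'orientation': array([-0.70212443, -0.08359941,  0.70227415, -0.08272511]), 'ft_force': array([-0.13446742,  0.1998864 , -0.80073905]), 'ft_torque': array([ 0.03165865, -0.01027251, -0.0259638 ]), 'grip_width': 1.0013106850728586}
[[-0.     0.234 -0.972]
 [ 0.001 -0.972 -0.234]
 [-1.    -0.001  0.   ]]
```

View pics/scene0.png

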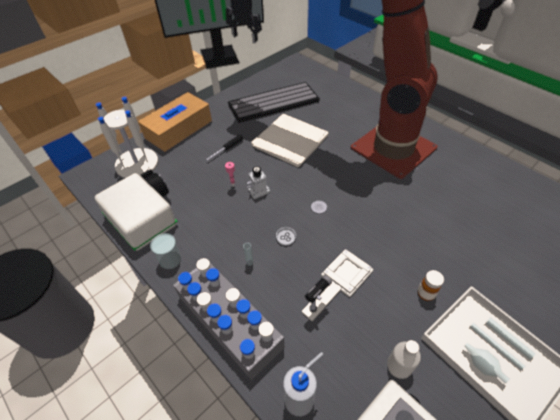

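View pics/side0.png

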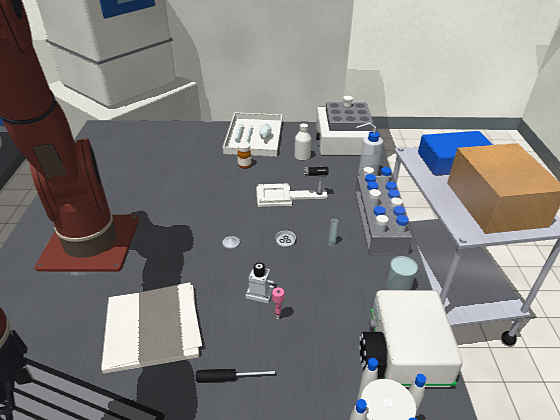

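View pics/wrist0.png

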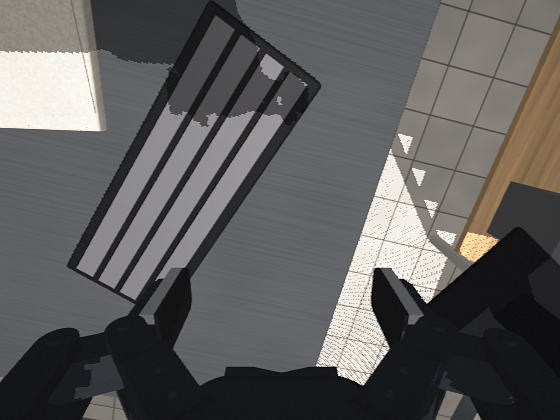

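The torch body with its black knob is at scene (258,183) and side (260,282). The pink look-alike is at scene (230,172), and the white stand at scene (347,272) and side (275,194). Next I'll measure positions.

```bash
python3 - <<'E'
from h import *
for n,boxes in [('scene',{'body':(243,165,275,202),'pink':(222,160,238,190),'stand':(300,248,375,322)}),('side',{'body':(243,260,274,304),'pink':(270,285,287,322),'stand':(252,162,330,210)})]:
    c=dict(np.load(f'pics/{n}0.npz')); W=world(c)
    for k,(a,b,d,e) in boxes.items():
        P=W[b:e,a:d].reshape(-1,3); I=c['img'][b:e,a:d].reshape(-1,3)
        ok=(P[:,2]>0.006)&(P[:,2]<.2)&(c['z_map'][b:e,a:d].ravel()>0); Q=P[ok]
        print(n,k,ok.sum(),Q.min(0).round(3),Q.max(0).round(3))
        h=np.histogram(Q[:,2],bins=np.arange(0,.13,.01)); print(h[0])
        if k!='pink':
            for lo,hi in [(.017,.027),(.07,.08),(.094,.11)]:
                S=Q[(Q[:,2]>lo)&(Q[:,2]<hi)]
                if len(S)>5: print(lo,len(S),S.mean(0).round(4),cv2.minAreaRect(S[:,:2].astype(np.float32)*1000))
    for nm,(a,b,d,e) in {}.items(): pass
    # crops
    im=c['img'][:,:,::-1]
    for k,(a,b,d,e) in boxes.items():
        if k!='pink': cv2.imwrite(f'pics/{n}_{k}.png',cv2.resize(im[b-10:e+10,a-10:d+30],None,fx=6,fy=6,interpolation=cv2.INTER_CUBIC))
E
```

```text
scene body 449 [ 0.469 -0.22   0.006] [ 0.534 -0.16   0.104]
[30 66 28 42 34 46 39 83 19 37 25  0]
0.017 30 [ 0.5018 -0.1743  0.0219] ((504.9483642578125, -176.27320861816406), (18.183401107788086, 46.79753112792969), 47.75450134277344)
0.07 83 [ 0.5011 -0.1847  0.0744] ((496.9268493652344, -190.355224609375), (42.2541389465332, 42.63751220703125), 72.25040435791016)
0.094 55 [ 0.4984 -0.19    0.0995] ((496.88348388671875, -191.29119873046875), (28.810091018676758, 25.44335174560547), 50.29741668701172)
scene pink 132 [ 0.531 -0.284  0.006] [ 0.559 -0.256  0.101]
[ 1  4  9  7 12  7  6 14 20 48  4  0]
scene stand 2069 [0.474 0.135 0.006] [0.706 0.274 0.115]
[257 937 496   5   8   6   2   0   2  41 234  81]
0.017 698 [0.5373 0.223  0.021 ] ((585.513671875, 224.58639526367188), (211.89022827148438, 91.3977279663086), 3.3067004680633545)
0.094 267 [0.6689 0.2339 0.1054] ((664.97021484375, 232.9491424560547), (75.37481689453125, 33.77398681640625), 5.303289890289307)
side body 772 [ 0.455 -0.28   0.006] [ 0.529 -0.084  0.105]
[ 27 139  47  61  62  73  59 151  37  47  69   0]
0.017 52 [ 0.
[... 298 characters left out ...]
504.88885498046875, -230.74609375), (26.98000144958496, 105.95578002929688), 15.551379203796387)
side pink 277 [ 0.521 -0.289  0.006] [ 0.555 -0.185  0.104]
[ 8 18 15 22 19 20  8 13 37 90 27  0]
side stand 1313 [0.453 0.151 0.006] [0.707 0.426 0.115]
[134 562 341  11  12   8   7  11  14  56  89  68]
0.017 400 [0.5371 0.2184 0.0223] ((584.116943359375, 222.5827178955078), (220.81114196777344, 98.42888641357422), 2.8524303436279297)
0.07 11 [0.6772 0.2269 0.0751] ((677.5700073242188, 226.39364624023438), (9.286701202392578, 9.590240478515625), 86.47537994384766)
0.094 125 [0.6608 0.2208 0.1031] ((660.9830322265625, 232.2216339111328), (75.24838256835938, 39.301055908203125), 4.909834384918213)
```

```bash
python3 - <<'E'
import cv2,numpy as np
a=[cv2.resize(cv2.imread(f'pics/{k}.png'),(390,290)) for k in ['scene_body','side_body','scene_stand','side_stand']]
cv2.imwrite('pics/m.png',np.vstack([np.hstack(a[:2]),np.hstack(a[2:])]))
E
```

```text
(no output)
```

View pics/m.png

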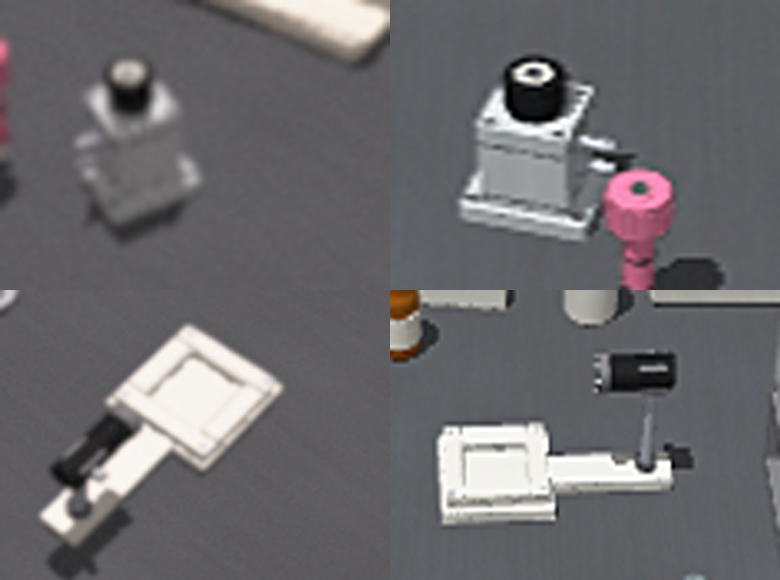

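```bash
cat >> h.py <<'E'
def plan(p,yaw=None,dmax=.05,amax=.17,n=None,grip=100):
    """p target TCP, yaw = world angle (deg) of tool y; x down"""
    s=get_state(); p0=np.array(s['tool_pos']); R0=Ro.from_quat(s['orientation']); M=R0.as_matrix()
    if yaw is None: R1=R0
    else:
        a=np.radians(yaw); y=np.array([np.cos(a),np.sin(a),0]); x=np.array([0,0,-1.]); R1=Ro.from_matrix(np.stack([x,y,np.cross(x,y)],1))
    rv=(R0.inv()*R1).as_rotvec(); d=np.array(p)-p0
    k=n or int(max(1,np.ceil(np.linalg.norm(d)/dmax),np.ceil(np.linalg.norm(rv)/amax)))
    print('dist',np.linalg.norm(d).round(4),'rot',rv.round(4),'rows',k)
    out=[]
    for i in range(k):
        R=R0*Ro.from_rotvec(rv*i/k)
        out.append([list((R.inv().apply(d/k)).round(4)),list((rv/k).round(4)),grip])
    for i in range(0,k,8): print(str(out[i:i+8]).replace('np.float64(','').replace(')',''))
E
python3 - <<'E'
from h import *
plan([.496,-.192,.26],74.5)
E
```

```text
dist 0.5592 rot [-2.6353e+00 -1.6000e-03  5.0000e-04] rows 16
[[[-0.0018, -0.0217, -0.0273], [-0.1647, -0.0001, 0.0], 100], [[-0.0018, -0.0169, -0.0305], [-0.1647, -0.0001, 0.0], 100], [[-0.0018, -0.0117, -0.0329], [-0.1647, -0.0001, 0.0], 100], [[-0.0018, -0.0061, -0.0344], [-0.1647, -0.0001, 0.0], 100], [[-0.0018, -0.0004, -0.0349], [-0.1647, -0.0001, 0.0], 100], [[-0.0018, 0.0053, -0.0345], [-0.1647, -0.0001, 0.0], 100], [[-0.0018, 0.0109, -0.0332], [-0.1647, -0.0001, 0.0], 100], [[-0.0018, 0.0162, -0.0309], [-0.1647, -0.0001, 0.0], 100]]
[[[-0.0018, 0.021, -0.0279], [-0.1647, -0.0001, 0.0], 100], [[-0.0018, 0.0253, -0.024], [-0.1647, -0.0001, 0.0], 100], [[-0.0018, 0.0289, -0.0195], [-0.1647, -0.0001, 0.0], 100], [[-0.0018, 0.0317, -0.0145], [-0.1647, -0.0001, 0.0], 100], [[-0.0018, 0.0337, -0.0091], [-0.1647, -0.0001, 0.0], 100], [[-0.0018, 0.0347, -0.0035], [-0.1647, -0.0001, 0.0], 100], [[-0.0018, 0.0348, 0.0022], [-0.1647, -0.0001, 0.0], 100], [[-0.0018, 0.034, 0.0079], [-0.1647, -0.0001, 0.0], 100]]
```

Request:
{"method": "arm_command", "body": {"motion": [[[-0.002,-0.022,-0.027],[-0.165,0,0],100],[[-0.002,-0.017,-0.03],[-0.165,0,0],100],[[-0.002,-0.012,-0.033],[-0.165,0,0],100],[[-0.002,-0.006,-0.034],[-0.165,0,0],100],[[-0.002,0,-0.035],[-0.165,0,0],100],[[-0.002,0.005,-0.034],[-0.165,0,0],100],[[-0.002,0.011,-0.033],[-0.165,0,0],100],[[-0.002,0.016,-0.031],[-0.165,0,0],100]]}}

```text
time: 1.15
tool_pos: [0.3204, -0.4034, 0.2442]
orientation: [0.495, 0.508, -0.494, 0.503]
ft_force: [0.1, -0.1, -1.1]
grip_width: 1.004
```

```bash
python3 - <<'E'
from h import *
s=get_state();print(s['tool_pos'],s['joint_pos'].round(2),s['time'])
plan([.496,-.192,.26],74.5)
E
```

```text
[ 0.32041477 -0.40335353  0.2442288 ] [ 1.07  0.07 -0.27  1.75  0.02  1.33  0.82] 1.15
dist 0.2752 rot [-1.2784e+00 -6.5000e-03  5.0000e-04] rows 8
[[[-0.0019, 0.0225, -0.0259], [-0.1598, -0.0008, 0.0001], 100], [[-0.002, 0.0264, -0.022], [-0.1598, -0.0008, 0.0001], 100], [[-0.002, 0.0295, -0.0176], [-0.1598, -0.0008, 0.0001], 100], [[-0.002, 0.0319, -0.0126], [-0.1598, -0.0008, 0.0001], 100], [[-0.002, 0.0335, -0.0074], [-0.1598, -0.0008, 0.0001], 100], [[-0.002, 0.0343, -0.002], [-0.1598, -0.0008, 0.0001], 100], [[-0.002, 0.0342, 0.0035], [-0.1598, -0.0008, 0.0001], 100], [[-0.002, 0.0332, 0.0089], [-0.1598, -0.0008, 0.0001], 100]]
```

Request:
{"method": "arm_command", "body": {"motion": [[[-0.002,0.0225,-0.026],[-0.16,-0.001,0],100],[[-0.002,0.0265,-0.022],[-0.16,-0.001,0],100],[[-0.002,0.0295,-0.0175],[-0.16,-0.001,0],100],[[-0.002,0.032,-0.0125],[-0.16,-0.001,0],100],[[-0.002,0.0335,-0.0075],[-0.16,-0.001,0],100],[[-0.002,0.034,-0.002],[-0.16,-0.001,0],100],[[-0.002,0.034,0.0035],[-0.16,-0.001,0],100],[[-0.002,0.033,0.009],[-0.16,-0.001,0],100]]}}

```text
time: 2.15
tool_pos: [0.4953, -0.1809, 0.2594]
orientation: [0.079, 0.703, -0.08, 0.702]
ft_force: [-0.1, -0.7, -0.4]
grip_width: 1.0
```

```bash
python3 - <<'E'
from h import *
s=get_state();print(s['tool_pos'],s['joint_pos'].round(2),s['time'])
c=snap('wrist','wrist1.png');print((-c['R'].T@c['t']).round(3),c['R'].round(2))
E
```

```text
[ 0.4953203  -0.18092399  0.25942659] [ 0.79  0.11 -0.57  1.7   0.06  1.36  1.56] 2.15
[ 0.419 -0.164  0.402] [[ 0.22  0.97 -0.  ]
 [ 0.93 -0.21  0.31]
 [ 0.3  -0.07 -0.95]]
```

View pics/wrist1.png

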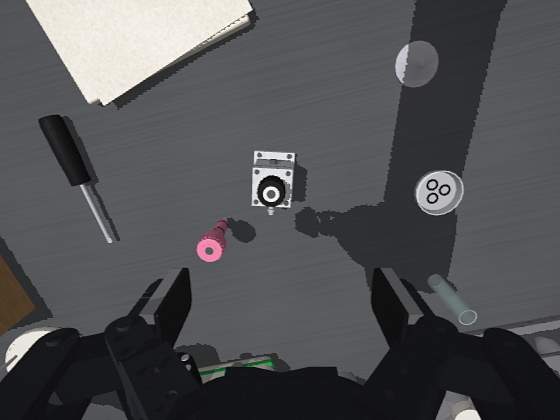

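The wrist view shows the body squarely at (272,180), with the pink look-alike at (210,248) clear of the finger paths. I'll measure from this view.

```bash
python3 - <<'E'
from h import *
c=dict(np.load('pics/wrist1.npz'));W=world(c)
for nm,(a,b,d,e) in {'body':(240,140,310,220),'pink':(190,210,235,265)}.items():
    Q=W[b:e,a:d].reshape(-1,3);Q=Q[(Q[:,2]>.005)]
    print(nm,len(Q),np.histogram(Q[:,2],bins=np.arange(0,.12,.01))[0])
    for lo,hi in [(.009,.016),(.068,.08),(.096,.108)]:
        S=Q[(Q[:,2]>lo)&(Q[:,2]<hi)]
        if len(S)>5: print(lo,len(S),S.mean(0).round(4),cv2.minAreaRect(S[:,:2].astype(np.float32)*1000))
print(W[20:100:40,300:360:30].round(3)[:,:,2])
E
```

```text
body 2271 [ 25 380  33  43  79 106  68 809  48 124 530]
0.009 372 [ 0.4742 -0.1837  0.0122] ((494.71600341796875, -191.8461151123047), (49.284202575683594, 59.806209564208984), 74.09431457519531)
0.068 824 [ 0.4897 -0.1904  0.0749] ((494.729736328125, -192.09161376953125), (41.901432037353516, 42.250816345214844), 74.16387176513672)
0.096 615 [ 0.4939 -0.1919  0.1008] ((494.34173583984375, -192.40725708007812), (28.372459411621094, 27.56926155090332), 79.6856918334961)
pink 866 [  3   7  32  35  36  27   0  48 103 559   1]
0.068 48 [ 0.5335 -0.2633  0.077 ] ((535.2576293945312, -265.4522705078125), (28.367719650268555, 11.672185897827148), 46.70111083984375)
0.096 476 [ 0.5409 -0.2707  0.098 ] ((540.9592895507812, -270.7318115234375), (26.86910629272461, 26.081714630126953), 36.42022705078125)
[[-0.001  0.002]
 [-0.    -0.001]]
```

```bash
python3 - <<'E'
from h import *
plan([.4947,-.192,.12],74.1,n=5)
E
```

```text
dist 0.1408 rot [ 0.0651  0.0007 -0.0008] rows 5
[[[0.028, -0.0033, 0.0], [0.013, 0.0001, -0.0002], 100], [[0.028, -0.0033, 0.0001], [0.013, 0.0001, -0.0002], 100], [[0.028, -0.0033, 0.0001], [0.013, 0.0001, -0.0002], 100], [[0.028, -0.0033, 0.0002], [0.013, 0.0001, -0.0002], 100], [[0.028, -0.0032, 0.0002], [0.013, 0.0001, -0.0002], 100]]
```

Request:
{"method": "arm_command", "body": {"motion": [[[0.02,-0.004,0],[0.016,0,0],100],[[0.03,-0.004,0],[0.016,0,0],100],[[0.03,-0.003,0],[0.016,0,0],100],[[0.03,0,0],[0.016,0,0],100],[[0.015,0,0],[0,0,0],100],[[0,0,0],[0,0,0],100]]}}

```text
time: 2.95
tool_pos: [0.496, -0.1857, 0.1313]
orientation: [0.098, 0.7, -0.097, 0.701]
ft_force: [-0.2, 0.2, 0.4]
grip_width: 1.001
```

```bash
python3 - <<'E'
from h import *
print(get_state()['tool_pos'],get_state()['ft_force'])
plan([.4947,-.192,.04],74.1,n=5)
E
```

```text
[ 0.49597276 -0.18570893  0.13129417] [-0.21024961  0.16935193  0.38373657]
dist 0.0915 rot [ 0.0012  0.0008 -0.001 ] rows 5
[[[0.0183, -0.0013, 0.0001], [0.0002, 0.0002, -0.0002], 100], [[0.0183, -0.0013, 0.0001], [0.0002, 0.0002, -0.0002], 100], [[0.0183, -0.0013, 0.0001], [0.0002, 0.0002, -0.0002], 100], [[0.0183, -0.0013, 0.0001], [0.0002, 0.0002, -0.0002], 100], [[0.0183, -0.0013, 0.0001], [0.0002, 0.0002, -0.0002], 100]]
```

Request:
{"method": "arm_command", "body": {"motion": [[[0,-0.0065,0],[0,0,0],100],[[0.01,-0.001,0],[0,0,0],100],[[0.02,-0.001,0],[0,0,0],100],[[0.02,0,0],[0,0,0],100],[[0.02,0,0],[0,0,0],100],[[0.01,0,0],[0,0,0],100],[[0,0,0],[0,0,0],100]]}}

```text
time: 3.82
tool_pos: [0.4967, -0.1968, 0.0524]
orientation: [0.097, 0.697, -0.099, 0.703]
ft_force: [-0.1, -0.1, -0.2]
grip_width: 1.005
```

```bash
python3 - <<'E'
from h import *
print(get_state()['tool_pos'],get_state()['ft_force'])
plan([.4947,-.192,.04],74.1,n=1)
snap('wrist','wrist2.png')
E
```

```text
[ 0.49673296 -0.19678389  0.05242659] [-0.08592071 -0.10425799 -0.15897247]
dist 0.0135 rot [-0.0002  0.0088  0.0007] rows 1
[[[0.0124, 0.0041, -0.0034], [-0.0002, 0.0088, 0.0007], 100]]
```

View pics/wrist2.png

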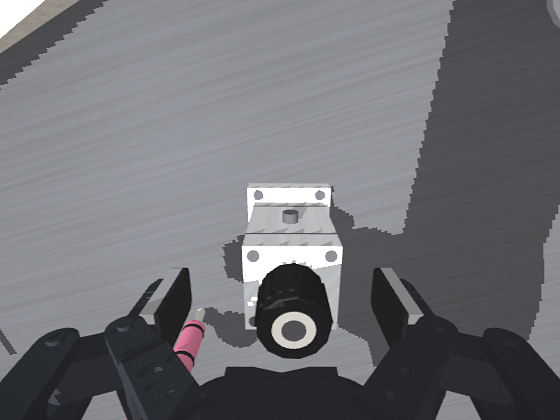

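The body sits between the open pads, about 12 px off-centre. I'll correct that and go down the last 12 mm.

Request:
{"method": "arm_command", "body": {"motion": [[[0,0.0045,-0.0025],[0,0.009,0],100],[[0.006,0,0],[0,0,0],100],[[0.007,0,0],[0,0,0],100],[[0,0,0],[0,0,0],100]]}}

```text
time: 4.38
tool_pos: [0.4969, -0.1918, 0.0408]
orientation: [0.097, 0.699, -0.098, 0.701]
ft_force: [-1.6, 0.6, -0.0]
grip_width: 0.999
```

```bash
python3 - <<'E'
from h import *
print(get_state()['tool_pos'],get_state()['ft_force'])
plan([.4947,-.192,.04],74.1,n=1)
E
```

```text
[ 0.49694085 -0.19181281  0.04075199] [-1.58676313  0.56790685 -0.04432726]
dist 0.0024 rot [-0.0001  0.0027  0.0014] rows 1
[[[0.0007, -0.0008, -0.0021], [-0.0001, 0.0027, 0.0014], 100]]
```

Request:
{"method": "arm_command", "body": {"motion": [[[0,-0.001,-0.002],[0,0.002,0.001],100],[[0,0,0],[0,0,0],100],[[0,0,0],[0,0,0],40],[[0,0,0],[0,0,0],30],[[0,0,0],[0,0,0],20],[[0,0,0],[0,0,0],20],[[0,0,0],[0,0,0],20]]}}

```text
time: 5.25
tool_pos: [0.4949, -0.1924, 0.0412]
orientation: [0.098, 0.7, -0.098, 0.701]
ft_force: [0.3, -0.1, 0.0]
grip_width: 0.482
```

```bash
python3 - <<'E'
from h import *
s=get_state();print(s['tool_pos'],s['ft_force'],s['grip_width'])
plan([.4947,-.192,.04],74.1,n=1)
snap('wrist','wrist3.png');snap('side','side3.png')
E
```

```text
[ 0.49492144 -0.19244616  0.04121216] [ 0.34691106 -0.14126326  0.01279844] 0.481575734094748
dist 0.0013 rot [-0.0002  0.0013  0.0005] rows 1
[[[0.0012, 0.0004, -0.0003], [-0.0002, 0.0013, 0.0005], 100]]
```

View pics/wrist3.png

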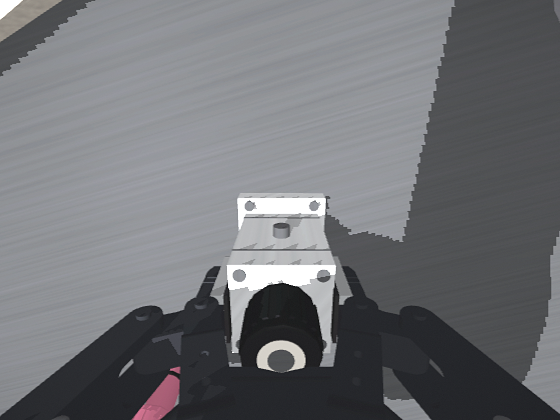

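Request:
{"method": "arm_command", "body": {"motion": [[[-0.005,0,0],[0,0,0],20],[[-0.01,0,0],[0,0,0],20],[[-0.02,0,0],[0,0,0],20],[[-0.035,0,0],[0,0,0],20],[[-0.035,0,0],[0,0,0],20],[[-0.035,0,0],[0,0,0],20],[[-0.02,0,0],[0,0,0],20],[[-0.01,0,0],[0,0,0],20]]}}

```text
time: 6.35
tool_pos: [0.4917, -0.191, 0.2167]
orientation: [0.098, 0.702, -0.097, 0.698]
ft_force: [0.2, 0.6, -5.5]
grip_width: 0.483
```

```bash
python3 - <<'E'
from h import *
s=get_state();print(s['tool_pos'],s['ft_force'],s['grip_width'],s['joint_pos'].round(2))
plan([.49,.11,.21],93,n=8,grip=20)
c=dict(np.load('pics/side3.npz'))
for n in ['scene0','side0']:
    c=dict(np.load(f'pics/{n}.npz'));W=world(c)
    m=(W[...,0]>.45)&(W[...,0]<.6)&(W[...,1]>.15)&(W[...,1]<.29)&(abs(W[...,2]-.022)<.004)&(c['img'].min(-1)>120)
    P=W[m]; print(n,len(P),P.mean(0),cv2.minAreaRect(P[P[:,0]<.578][:,:2].astype(np.float32)*1000))
snap('wrist','wrist4.png')
E
```

```text
[ 0.49170243 -0.19099289  0.21666066] [ 0.2144778   0.55853952 -5.54442642] 0.48321409306735924 [ 0.8   0.14 -0.56  1.75  0.08  1.28  1.52]
dist 0.3011 rot [-0.329  -0.0053 -0.0016] rows 8
[[[0.0009, 0.0361, -0.0105], [-0.0411, -0.0007, -0.0002], 20], [[0.0009, 0.0365, -0.009], [-0.0411, -0.0007, -0.0002], 20], [[0.0009, 0.0369, -0.0075], [-0.0411, -0.0007, -0.0002], 20], [[0.0009, 0.0372, -0.006], [-0.0411, -0.0007, -0.0002], 20], [[0.0009, 0.0374, -0.0044], [-0.0411, -0.0007, -0.0002], 20], [[0.0009, 0.0375, -0.0029], [-0.0411, -0.0007, -0.0002], 20], [[0.0008, 0.0376, -0.0013], [-0.0411, -0.0007, -0.0002], 20], [[0.0008, 0.0376, 0.0002], [-0.0411, -0.0007, -0.0002], 20]]
scene0 643 [0.5323872  0.22283643 0.0212139 ] ((529.8089599609375, 221.49417114257812), (100.10541534423828, 91.52827453613281), 3.060159921646118)
side0 334 [0.52875742 0.21918882 0.02253019] ((527.56396484375, 219.81631469726562), (99.78430938720703, 98.47985076904297), 2.940795421600342)
```

View pics/wrist4.png

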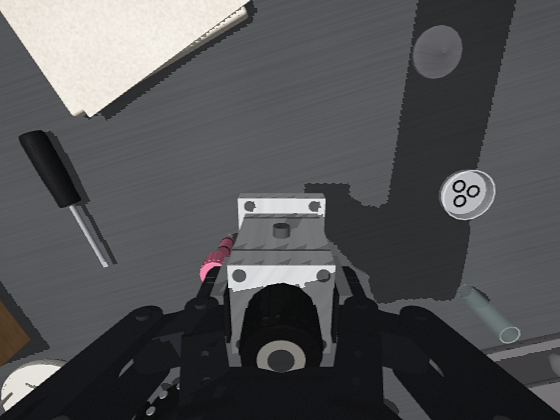

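The body is held level, in the same place in the hand. Next I'll carry it toward the stand, high over the quartz tube and dish.

Request:
{"method": "arm_command", "body": {"motion": [[[0.001,0.025,-0.008],[-0.041,-0.001,0],20],[[0.001,0.036,-0.009],[-0.041,-0.001,0],20],[[0.001,0.037,-0.0075],[-0.041,-0.001,0],20],[[0.001,0.037,-0.006],[-0.041,-0.001,0],20],[[0.001,0.037,-0.0045],[-0.041,-0.001,0],20],[[0.001,0.037,-0.003],[-0.041,-0.001,0],20],[[0.001,0.035,-0.001],[-0.041,-0.001,0],20],[[0.001,0.03,0],[-0.041,-0.001,0],20]]}}

```text
time: 7.4
tool_pos: [0.4804, 0.1099, 0.2061]
orientation: [-0.028, 0.707, 0.029, 0.706]
ft_force: [0.7, 0.1, -5.1]
grip_width: 0.487
```

```bash
python3 - <<'E'
from h import *
s=get_state();print(s['tool_pos'],s['ft_force'],s['grip_width'],s['joint_pos'].round(2),s['time'])
snap('wrist','wrist5.png')
plan([.49,.11,.21],93,n=1,grip=20)
E
```

```text
[0.48041304 0.10985657 0.20609902] [ 0.72268896  0.05340759 -5.07084978] 0.4867585629653098 [ 0.49  0.09 -0.84  1.84  0.07  1.24  1.29] 7.4
dist 0.0122 rot [ 0.0349 -0.0001 -0.0042] rows 1
[[[-0.0038, -0.0058, 0.01], [0.0349, -0.0001, -0.0042], 20]]
```

View pics/wrist5.png

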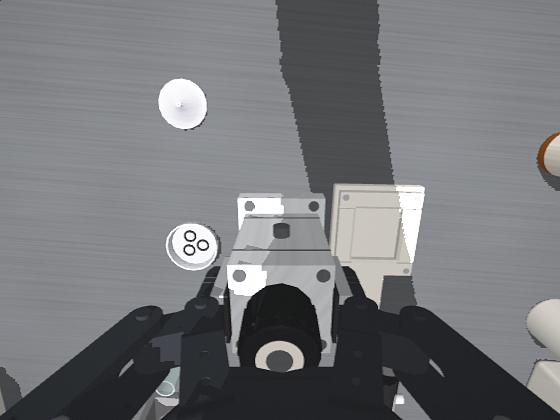

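Request:
{"method": "arm_command", "body": {"motion": [[[-0.004,-0.025,0],[0.03,0,-0.004],20],[[0,0,0],[0,0,0],20],[[0,0,0],[0,0,0],20]]}}

```text
time: 7.82
tool_pos: [0.479, 0.0946, 0.2095]
orientation: [-0.023, 0.707, 0.023, 0.706]
ft_force: [0.8, 0.4, -4.2]
grip_width: 0.485
```

```bash
python3 - <<'E'
from h import *
s=get_state();print(s['tool_pos'],np.abs(s['dq']).max())
c=snap('wrist','wrist6.png');W=world(c)
im=c['img'].astype(int)
m=(W[...,0]>.45)&(W[...,0]<.70)&(W[...,1]>.12)&(W[...,1]<.32)&(W[...,2]>.005)&(W[...,2]<.05)
P=W[m];print(len(P),np.histogram(P[:,2],bins=np.arange(0.005,.035,.002)))
rim=P[abs(P[:,2]-.022)<.003]; r=rim[rim[:,0]<.572]
print('rim',cv2.minAreaRect(r[:,:2].astype(np.float32)*1000), r.mean(0))
fl=P[(abs(P[:,2]-.012)<.003)&(P[:,0]<.572)]
print('floor',len(fl),cv2.minAreaRect(fl[:,:2].astype(np.float32)*1000))
# per-edge
for lo,hi,k in [(.009,.015,'floor'),(.019,.025,'rim')]:
    M=m&(W[...,2]>lo)&(W[...,2]<hi)
    cv2.imwrite(f'pics/m_{k}.png',M.astype(np.uint8)*255)
cv2.imwrite('pics/w6crop.png',cv2.resize(c['img'][150:330,320:520,::-1],None,fx=4,fy=4,interpolation=cv2.INTER_CUBIC)[:600])
cv2.imwrite('pics/mm.png',np.hstack([cv2.imread('pics/m_floor.png')[150:330,320:520],cv2.imread('pics/m_rim.png')[150:330,320:520]]))
E
```

```text
[0.47901528 0.09457926 0.20945905] 0.009983265138512071
8606 (array([  71,   89,  344, 3137,  452,  144,  217,  641, 3161,  349,    1,
          0,    0,    0]), array([0.005, 0.007, 0.009, 0.011, 0.013, 0.015, 0.017, 0.019, 0.021,
       0.023, 0.025, 0.027, 0.029, 0.031, 0.033]))
rim ((526.406494140625, 221.8167724609375), (95.63455200195312, 90.92692565917969), 3.2277655601501465) [0.52094045 0.22222396 0.02184385]
floor 3026 ((521.3668823242188, 221.05032348632812), (95.27252960205078, 99.68317413330078), 3.321544885635376)
```

View pics/wrist6.png

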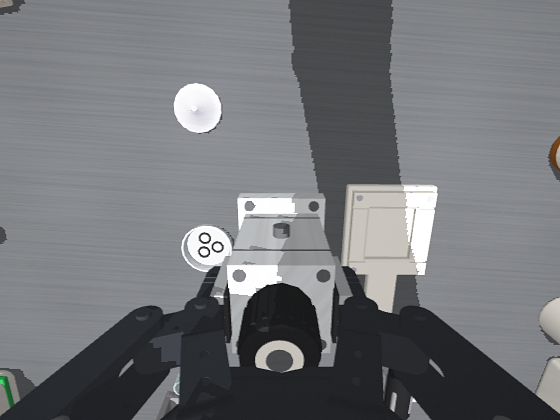

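View pics/mm.png

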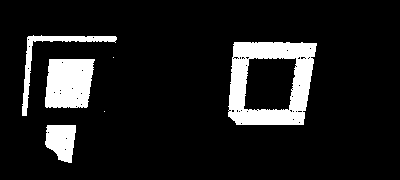

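```bash
python3 - <<'E'
from h import *
c=dict(np.load('pics/wrist6.npz'));W=world(c)
M=((abs(W[...,2]-.022)<.0025)&(W[...,0]>.45)&(W[...,0]<.62)&(W[...,1]>.15)&(W[...,1]<.32)).astype(np.uint8)
n,l,st,_=cv2.connectedComponentsWithStats(M);k=1+st[1:,4].argmax();P=W[l==k]
print(len(P),cv2.minAreaRect(P[:,:2].astype(np.float32)*1000))
best=None
for yaw in [2.6,2.9,3.2,3.5,3.8]:
    a=np.radians(yaw);ex=np.array([np.cos(a),np.sin(a)]);ey=np.array([-ex[1],ex[0]])
    u=P[:,:2]@ex;v=P[:,:2]@ey
    # outer edges by percentiles of line-by-line extents
    def ed(p,q,lo,hi):
        b=np.arange(lo,hi,.003); return np.array([[p[(q>=x)&(q<x+.003)].min(),p[(q>=x)&(q<x+.003)].max()] for x in b if ((q>=x)&(q<x+.003)).sum()>3])
    E1=ed(u,v,v.min()+.012,v.max()-.008);E2=ed(v,u,u.min()+.012,u.max()-.008)
    uu=np.median(E1,0);vv=np.median(E2,0)
    ce=ex*uu.mean()+ey*vv.mean()
    # inner edges
    uc,vc=uu.mean(),vv.mean()
    s=(abs(v-vc)<.018);t=(abs(u-uc)<.022)
    print(yaw,'size',np.diff(uu),np.diff(vv),'std',E1.std(0).round(4),E2.std(0).round(4),'c',ce.round(4),
     'inner u',(u[s&(u<uc)].max()-uc).round(4),(u[s&(u>uc)].min()-uc).round(4),'v',(v[t&(v<vc)].max()-vc).round(4),(v[t&(v>vc)].min()-vc).round(4))
F=W[((abs(W[...,2]-.012)<.002))&(abs(W[...,0]-.527)<.035)&(abs(W[...,1]-.222)<.03)]
print('floor',cv2.minAreaRect(F[:,:2].astype(np.float32)*1000))
# dish, inspect body in hand: knob/top pose
m=(abs(W[...,0]-.479)<.06)&(abs(W[...,1]-.0946)<.04)
for lo,hi in [(.175,.187),(.2,.5)]:
    pass
Q=W[m];print(np.histogram(Q[:,2],bins=np.arange(.15,.3,.01)))
fl=W[m&(abs(W[...,2]-.182)<.006)&(c['img'].min(-1)>120)]
print('flange z',len(fl),np.median(fl,0),fl.min(0),fl.max(0))
tp=W[m&(abs(W[...,2]-.245)<.006)]
print('top',len(tp),tp.mean(0),cv2.minAreaRect(tp[:,:2].astype(np.float32)*1000) if len(tp) else '')
E
```

```text
4031 ((529.0591430664062, 222.0811004638672), (100.8906021118164, 90.93142700195312), 3.3690226078033447)
2.6 size [0.10005911] [0.08969434] std [0.0002 0.0005] [0.0012 0.0005] c [0.529  0.2219] inner u -0.0312 0.0309 v -0.0263 0.0254
2.9 size [0.10006468] [0.08971601] std [0.0002 0.0004] [0.0011 0.0004] c [0.529  0.2218] inner u -0.0313 0.0309 v -0.0263 0.0256
3.2 size [0.10009536] [0.08966389] std [0.0002 0.0003] [0.001  0.0004] c [0.529  0.2218] inner u -0.0314 0.0309 v -0.0264 0.0257
3.5 size [0.10002229] [0.08970611] std [0.0002 0.0003] [0.0018 0.0003] c [0.529  0.2218] inner u -0.0315 0.0309 v -0.0264 0.0258
3.8 size [0.10014644] [0.08966036] std [0.0003 0.0003] [0.0015 0.0004] c [0.529  0.2219] inner u -0.0315 0.0309 v -0.0264 0.0258
floor ((530.4949951171875, 223.302001953125), (60.51953125, 51.43351745605469), 3.2761597633361816)
(array([   0,   85,  719, 1497,  475,  488,  979, 1253, 1723, 6243, 2587,
       7196, 1342, 4556]), array([0.15, 0.16, 0.17, 0.18, 0.19, 0.2 , 0.21, 0.22, 0.23, 0.24, 0.25,
       0.26, 0.27, 0.28, 0.29]))
flange z 1776 [0.45429808 0.09134112 0.18046384] [0.44698465 0.06715605 0.17601952] [0.46856251 0.11835082 0.18795536]
top 6626 [0.46967198 0.09384366 0.24419257] ((478.74530029296875, 94.17664337158203), (43.176658630371094, 68.6480941772461), 3.4763717651367188)
```

```bash
python3 - <<'E'
from h import *
plan([.529,.2218,.19],93.3,n=5,grip=20)
E
```

```text
dist 0.1383 rot [ 0.0076 -0.0016  0.0004] rows 5
[[[0.0039, 0.0248, 0.0116], [0.0015, -0.0003, 0.0001], 20], [[0.0039, 0.0248, 0.0116], [0.0015, -0.0003, 0.0001], 20], [[0.0039, 0.0248, 0.0115], [0.0015, -0.0003, 0.0001], 20], [[0.0039, 0.0249, 0.0115], [0.0015, -0.0003, 0.0001], 20], [[0.0039, 0.0249, 0.0115], [0.0015, -0.0003, 0.0001], 20]]
```

Request:
{"method": "arm_command", "body": {"motion": [[[0.001,0.015,0.008],[0.0015,0,0],20],[[0.003,0.026,0.012],[0.0015,0,0],20],[[0.004,0.028,0.012],[0.0015,0,0],20],[[0.004,0.028,0.012],[0.0015,0,0],20],[[0.004,0.02,0.008],[0.0015,0,0],20],[[0,0,0],[0,0,0],20],[[0,0,0],[0,0,0],20]]}}

```text
time: 8.75
tool_pos: [0.5248, 0.2159, 0.1916]
orientation: [-0.019, 0.708, 0.018, 0.706]
ft_force: [-0.3, -0.5, -4.8]
grip_width: 0.48
```

```bash
python3 - <<'E'
from h import *
s=get_state();print(s['tool_pos'],s['ft_force'],np.abs(s['dq']).max())
plan([.529,.2218,.19],93.3,n=1,grip=20)
plan([.529,.2218,.09],93.3,n=5,grip=20)
E
```

```text
[0.52483694 0.21586297 0.19161377] [-0.29241854 -0.49230556 -4.80956063] 0.0054327244980992475
dist 0.0074 rot [-0.0049 -0.0033  0.0015] rows 1
[[[0.0016, 0.0057, 0.0045], [-0.0049, -0.0033, 0.0015], 20]]
dist 0.1019 rot [-0.0049 -0.0033  0.0015] rows 5
[[[0.0203, 0.0012, 0.001], [-0.001, -0.0007, 0.0003], 20], [[0.0203, 0.0012, 0.0009], [-0.001, -0.0007, 0.0003], 20], [[0.0203, 0.0012, 0.0009], [-0.001, -0.0007, 0.0003], 20], [[0.0203, 0.0012, 0.0009], [-0.001, -0.0007, 0.0003], 20], [[0.0203, 0.0011, 0.0009], [-0.001, -0.0007, 0.0003], 20]]
```

Request:
{"method": "arm_command", "body": {"motion": [[[0.002,0.006,0.0045],[-0.005,-0.003,0.0015],20],[[0.015,0,0],[0,0,0],20],[[0.023,0,0],[0,0,0],20],[[0.025,0,0],[0,0,0],20],[[0.023,0,0],[0,0,0],20],[[0.012,0,0],[0,0,0],20],[[0,0,0],[0,0,0],20],[[0,0,0],[0,0,0],20]]}}

```text
time: 9.75
tool_pos: [0.5295, 0.2178, 0.0857]
orientation: [-0.02, 0.707, 0.018, 0.707]
ft_force: [0.0, -0.8, -4.8]
grip_width: 0.481
```

```bash
python3 - <<'E'
from h import *
s=get_state();print(s['tool_pos'],s['ft_force'],np.abs(s['dq']).max())
plan([.529,.2218,.085],93.3,n=1,grip=20)
snap('wrist','wrist7.png');snap('side','side7.png');c=snap('scene','scene7.png')
a=cv2.imread('pics/side7.png')[130:230,220:360];b=cv2.imread('pics/scene7.png')[210:330,280:420]
cv2.imwrite('pics/c7.png',np.hstack([cv2.resize(a,(400,300)),cv2.resize(b,(400,300))]))
E
```

```text
[0.52946319 0.21782179 0.08567725] [ 0.02336252 -0.78607752 -4.76548885] 0.0032087795529810153
dist 0.0041 rot [-0.0048 -0.0001  0.0025] rows 1
[[[0.0007, 0.004, -0.0003], [-0.0048, -0.0001, 0.0025], 20]]
```

View pics/wrist7.png

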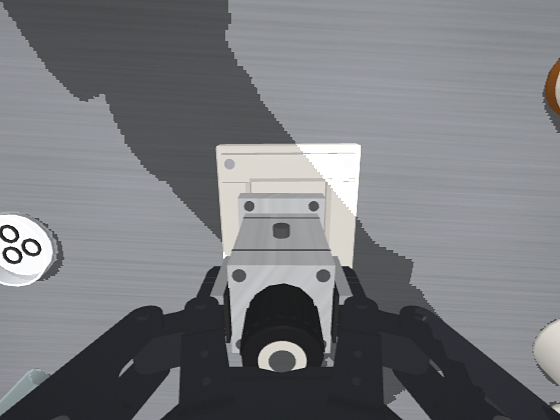

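View pics/c7.png

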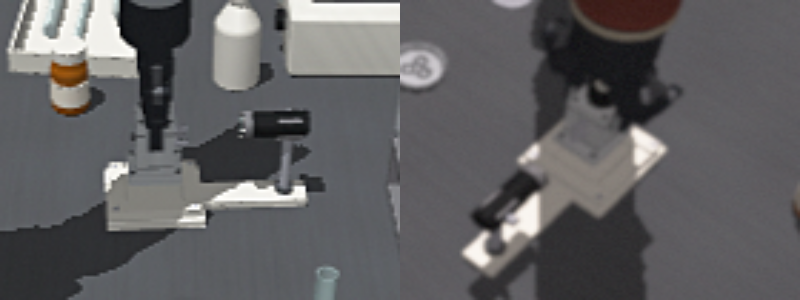

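The body is above the pocket. It sits about 4 mm left of centre (flange at 282, rim centre at about 288), which agrees with the pose error. I'll correct that and compare flange and rim again.

Request:
{"method": "arm_command", "body": {"motion": [[[0.004,0.0045,-0.0005],[-0.005,0,0.002],20],[[0.002,0,0],[0,0,0],20],[[0,0,0],[0,0,0],20]]}}

```text
time: 10.28
tool_pos: [0.5292, 0.223, 0.0803]
orientation: [-0.021, 0.706, 0.021, 0.707]
ft_force: [-0.3, 0.0, -4.3]
grip_width: 0.485
```

```bash
cat > rel.py <<'E'
from h import *
def rel(c,bodyz,yaw=3.3):
    W=world(c);a=np.radians(yaw);ex=np.array([np.cos(a),np.sin(a)]);ey=np.array([-ex[1],ex[0]])
    U=(W[...,:2]-[.529,.2218])@ex;V=(W[...,:2]-[.529,.2218])@ey;Z=W[...,2]
    for nm,z,ul in [('rim',.022,(-.055,-.02)),('flange',bodyz+.012,(-.04,-.021))]:
        m=(abs(Z-z)<.003)&(U>ul[0])&(U<ul[1])&(abs(V)<.06)
        u,v=U[m],V[m]
        if len(u)<20: print(nm,'few',len(u));continue
        print(nm,len(u),'z',np.median(Z[m]).round(4),'umin',np.percentile(u,1).round(4),'v',np.percentile(v,[.5,99.5]).round(4),'mid',np.percentile(v,[.5,99.5]).mean().round(4),cv2.minAreaRect(np.stack([u,v],1).astype(np.float32)*1000))
E
python3 - <<'E'
from rel import *
s=get_state();print(s['tool_pos'],s['ft_force'],np.abs(s['dq']).max())
plan([.529,.2218,.07],93.3,n=1,grip=20)
rel(snap('wrist','wrist8.png'),s['tool_pos'][2]-.041)
E
```

```text
[0.52924077 0.22303341 0.08033824] [-0.33383048  0.03928409 -4.25933333] 0.0036462182461401934
dist 0.0104 rot [0.0007 0.0019 0.0001] rows 1
[[[0.0103, -0.0012, -0.0003], [0.0007, 0.0019, 0.0001], 20]]
rim 4713 z 0.022 umin -0.05 v [-0.0443  0.0449] mid 0.0003 ((-35.13705825805664, 0.31850433349609375), (30.24664306640625, 89.97500610351562), 0.02330808714032173)
flange 1390 z 0.0511 umin -0.03 v [-0.0239  0.0256] mid 0.0008 ((-25.60808563232422, 0.7988529205322266), (9.246066093444824, 49.98981475830078), 0.0884602814912796)
```

View pics/wrist8.png

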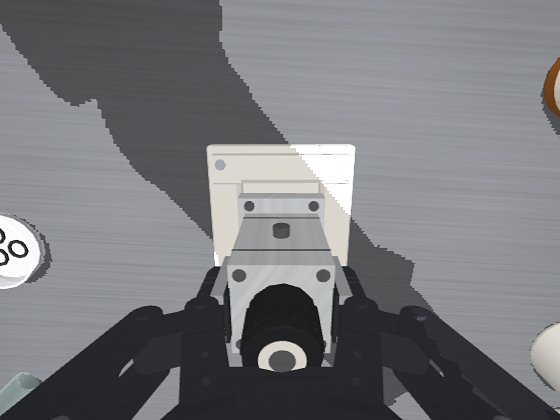

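Flange and rim agree to 0.5 mm and 0.1°. Lowering gently.

Request:
{"method": "arm_command", "body": {"motion": [[[0.005,-0.0005,0],[0,0.002,0],20],[[0.005,0,0],[0,0,0],20],[[0.005,0,0],[0,0,0],20],[[0.003,0,0],[0,0,0],20],[[0,0,0],[0,0,0],20],[[0,0,0],[0,0,0],20]]}}

```text
time: 11.08
tool_pos: [0.5293, 0.2223, 0.0609]
orientation: [-0.021, 0.707, 0.02, 0.707]
ft_force: [-0.1, 0.2, -4.4]
grip_width: 0.487
```

```bash
python3 - <<'E'
from rel import *
s=get_state();print(s['tool_pos'],s['ft_force'],np.abs(s['dq']).max())
plan([.529,.2222,.0532],93.3,n=1,grip=20)
rel(snap('wrist','wrist9.png'),s['tool_pos'][2]-.041)
E
```

```text
[0.52925765 0.22232329 0.06085098] [-0.0809783   0.19450145 -4.4376558 ] 0.0026496775980524878
dist 0.0077 rot [ 0.0005 -0.0006  0.0001] rows 1
[[[0.0077, -0.0001, -0.0003], [0.0005, -0.0006, 0.0001], 20]]
rim 5908 z 0.022 umin -0.05 v [-0.0443  0.0449] mid 0.0003 ((-35.1669921875, 0.368438720703125), (30.254056930541992, 90.2248764038086), 0.03583113104104996)
flange 1418 z 0.0317 umin -0.0302 v [-0.0246  0.0248] mid 0.0001 ((-25.673458099365234, 0.037067413330078125), (9.33705997467041, 50.08352279663086), 0.022220628336071968)
```

Request:
{"method": "arm_command", "body": {"motion": [[[0.003,0.0001,0],[0,0,0],20],[[0.003,0,0],[0,0,0],20],[[0.002,0,0],[0,0,0],20],[[0,0,0],[0,0,0],20],[[0,0,0],[0,0,0],20]]}}

```text
time: 11.75
tool_pos: [0.5295, 0.2226, 0.0533]
orientation: [-0.021, 0.707, 0.02, 0.707]
ft_force: [-0.9, -0.3, -2.8]
grip_width: 0.485
```

```bash
python3 - <<'E'
from rel import *
s=get_state();print(s['tool_pos'],s['ft_force'],np.abs(s['dq']).max())
plan([.529,.2222,.0532],93.3,n=1,grip=20)
rel(snap('wrist','wrist10.png'),s['tool_pos'][2]-.041)
E
```

```text
[0.52954711 0.2226315  0.05326481] [-0.85253635 -0.26607847 -2.83019193] 0.0014234333719179689
dist 0.0007 rot [0.0004 0.0003 0.0003] rows 1
[[[0.0001, -0.0004, -0.0006], [0.0004, 0.0003, 0.0003], 20]]
rim 7613 z 0.0221 umin -0.05 v [-0.0443  0.0448] mid 0.0003 ((-35.179298400878906, 0.2248077392578125), (90.45659637451172, 30.28628921508789), 89.99185943603516)
flange 3755 z 0.0225 umin -0.0397 v [-0.0443  0.0448] mid 0.0002 ((-30.49789047241211, 0.3280830383300781), (90.2099838256836, 18.991891860961914), 89.99747467041016)
```

Request:
{"method": "arm_command", "body": {"motion": [[[0.0012,-0.0003,-0.0004],[0,0,0],20],[[0,0,0],[0,0,0],20]]}}

```text
time: 12.05
tool_pos: [0.5297, 0.2227, 0.0533]
orientation: [-0.021, 0.706, 0.02, 0.707]
ft_force: [-0.7, 0.1, -6.1]
grip_width: 0.482
```

Request:
{"method": "arm_command", "body": {"motion": [[[0.001,0,0],[0,0,0],20],[[0,0,0],[0,0,0],20],[[0,0,0],[0,0,0],20]]}}

```text
time: 12.42
tool_pos: [0.5298, 0.2228, 0.0532]
orientation: [-0.021, 0.706, 0.02, 0.708]
ft_force: [-1.1, -0.4, -0.2]
grip_width: 0.484
```

```bash
python3 - <<'E'
from rel import *
s=get_state();print(s['tool_pos'],s['ft_force'],np.abs(s['dq']).max())
c=snap('wrist','wrist11.png');W=world(c)
a=np.radians(3.3);ex=np.array([np.cos(a),np.sin(a)]);ey=np.array([-ex[1],ex[0]])
U=(W[...,:2]-[.529,.2218])@ex;V=(W[...,:2]-[.529,.2218])@ey;Z=W[...,2]
m=(U>-.029)&(U<-.023)&(abs(V)<.022);print('flange top',np.percentile(Z[m],[10,50,90]).round(4))
m=(U<-.038)&(U>-.047)&(abs(V)<.03);print('rim',np.median(Z[m]))
m=(abs(Z-.087)<.004)&(abs(U)<.03)&(abs(V)<.02);print('top',np.median(Z[m]),m.sum())
E
```

```text
[0.52983242 0.22284601 0.05323672] [-1.06187502 -0.364851   -0.23913635] 0.0017797242257726442
flange top [0.0233 0.0244 0.0586]
rim 0.022033861134963466
top 0.08703372817087003 4487
```

View pics/wrist11.png

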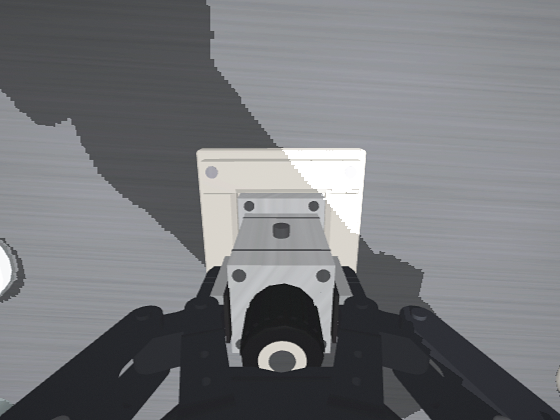

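The flange is inside the pocket. Its top is at 24 mm and the body top at 87.0 mm, so it is on the floor. Releasing.

Request:
{"method": "arm_command", "body": {"motion": [[[0,0,0],[0,0,0],60],[[0,0,0],[0,0,0],100],[[0,0,0],[0,0,0],100],[[0,0,0],[0,0,0],100],[[0,0,0],[0,0,0],100]]}}

```text
time: 13.1
tool_pos: [0.5308, 0.2234, 0.0536]
orientation: [-0.02, 0.705, 0.021, 0.708]
ft_force: [-1.3, 0.1, 1.4]
grip_width: 0.995
```

```bash
python3 - <<'E'
from rel import *
s=get_state();print(s['tool_pos'],s['ft_force'],s['grip_width'])
plan([.529,.2218,.0532],93.3,n=1)
c=snap('wrist','wrist12.png');W=world(c)
a=np.radians(3.3);ex=np.array([np.cos(a),np.sin(a)]);ey=np.array([-ex[1],ex[0]])
U=(W[...,:2]-[.529,.2218])@ex;V=(W[...,:2]-[.529,.2218])@ey;Z=W[...,2]
m=(abs(Z-.087)<.003)&(abs(U)<.03)&(abs(V)<.03);Q=np.stack([U[m],V[m],Z[m]],1);print('top',len(Q),np.median(Z[m]),cv2.minAreaRect(Q[:,:2].astype(np.float32)*1000))
A=np.c_[Q[:,:2],np.ones(len(Q))];print('tilt',np.linalg.lstsq(A,Q[:,2],rcond=None)[0])
m=(abs(Z-.113)<.003)&(abs(U)<.03)&(abs(V)<.03);Q=np.stack([U[m],V[m],Z[m]],1);print('knob',len(Q),np.median(Q[:,2]),cv2.minEnclosingCircle(Q[:,:2].astype(np.float32)*1000))
E
```

```text
[0.5308392  0.22342814 0.05360985] [-1.26313237  0.13512092  1.39243809] 0.9952698348577382
dist 0.0025 rot [ 0.0004  0.0041 -0.0005] rows 1
[[[0.0004, -0.0015, -0.0019], [0.0004, 0.0041, -0.0005], 100]]
top 4729 0.08701975747126597 ((0.8586215972900391, 0.5230922698974609), (42.22109603881836, 43.811424255371094), 89.94758605957031)
tilt [0.01024374 0.00065609 0.08706785]
knob 3604 0.11307622027136388 ((-0.30363699793815613, 0.9178286790847778), 14.279547691345215)
```

View pics/wrist12.png

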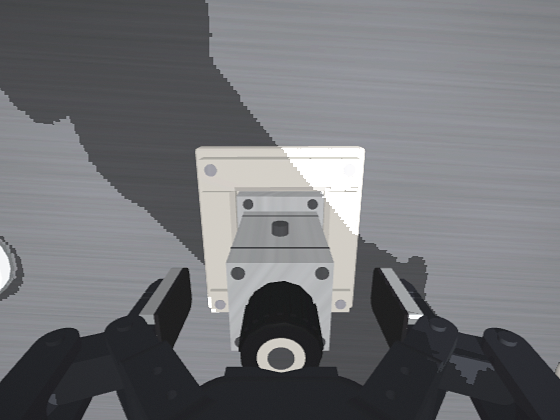

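Released. The body is still seated and the knob top is at 113 mm, so the injector is home. Raising to knob height.

Request:
{"method": "arm_command", "body": {"motion": [[[-0.005,-0.001,-0.002],[0,0.004,0],100],[[-0.015,0,0],[0,0,0],100],[[-0.015,0,0],[0,0,0],100],[[-0.005,0,0],[0,0,0],100],[[0,0,0],[0,0,0],100],[[0,0,0],[0,0,0],100]]}}

```text
time: 13.9
tool_pos: [0.5293, 0.2224, 0.0976]
orientation: [-0.02, 0.706, 0.021, 0.707]
ft_force: [-0.2, 0.3, -0.2]
grip_width: 0.999
```

```bash
cat >> rel.py <<'E'
def meas(c,zt=.087,zk=.113):
    W=world(c);a=np.radians(3.3);ex=np.array([np.cos(a),np.sin(a)]);ey=np.array([-ex[1],ex[0]])
    U=(W[...,:2]-[.529,.2218])@ex;V=(W[...,:2]-[.529,.2218])@ey;Z=W[...,2]
    m=(abs(Z-zt)<.003)&(abs(U)<.026)&(abs(V)<.026);Q=np.stack([U[m],V[m],Z[m]],1);print('top',len(Q),np.median(Z[m]),cv2.minAreaRect(Q[:,:2].astype(np.float32)*1000), np.percentile(Q[:,:2],[.5,99.5],axis=0))
    A=np.c_[Q[:,:2],np.ones(len(Q))];print('tilt',np.linalg.lstsq(A,Q[:,2],rcond=None)[0].round(4))
    m=(abs(Z-zk)<.003)&(abs(U)<.02)&(abs(V)<.02);Q=np.stack([U[m],V[m],Z[m]],1);print('knob',len(Q),np.median(Q[:,2]),cv2.minEnclosingCircle(Q[:,:2].astype(np.float32)*1000))
E
python3 - <<'E'
from rel import *
s=get_state();print(s['tool_pos'],s['ft_force'],s['grip_width'])
plan([.529,.2222,.0905],93.3,n=1)
meas(snap('wrist','wrist13.png'))
E
```

```text
[0.52926713 0.22244387 0.09755229] [-0.18799725  0.26460428 -0.21889683] 0.9986672535095349
dist 0.0071 rot [ 0.0004  0.0017 -0.0008] rows 1
[[[0.0071, -0.0002, -0.0003], [0.0004, 0.0017, -0.0008], 100]]
top 2745 0.08704104562174972 ((0.7042465209960938, 0.4877738952636719), (42.206729888916016, 43.22842788696289), 89.68292999267578) [[-0.02057262 -0.02037719]
 [ 0.02171734  0.02136565]]
tilt [0.0075 0.0006 0.087 ]
knob 2457 0.11305258318788025 ((0.5094326734542847, 0.7539260983467102), 14.307823181152344)
```

View pics/wrist13.png

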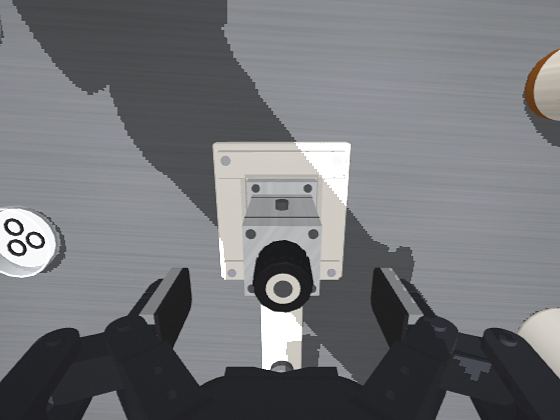

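Request:
{"method": "arm_command", "body": {"motion": [[[0.004,0,0],[0,0.0015,-0.0005],100],[[0.003,0,0],[0,0,0],100],[[0,0,0],[0,0,0],100],[[0,0,0],[0,0,0],100]]}}

```text
time: 14.45
tool_pos: [0.5285, 0.2222, 0.0887]
orientation: [-0.021, 0.708, 0.021, 0.706]
ft_force: [-0.0, 0.1, 0.3]
grip_width: 1.0
```

```bash
python3 - <<'E'
from rel import *
s=get_state();print(s['tool_pos'],s['ft_force'],s['grip_width'])
plan([.529,.2224,.0905],93.3,n=1)
meas(snap('wrist','wrist14.png'))
E
```

```text
[0.52851775 0.22222314 0.08874888] [-0.02932855  0.08798679  0.31290248] 1.0001462582015663
dist 0.0018 rot [ 0.0006 -0.0022  0.    ] rows 1
[[[-0.0018, 0.0001, 0.0005], [0.0006, -0.0022, 0.0], 100]]
top 2995 0.0870160300948451 ((0.4367332458496094, 0.5546455383300781), (42.92807388305664, 42.18148422241211), 0.19301670789718628) [[-0.02051113 -0.02041677]
 [ 0.02123899  0.02134494]]
tilt [0.0096 0.0004 0.0871]
knob 2741 0.11307404861413553 ((0.6691392660140991, 1.2806427478790283), 14.556611061096191)
```

Request:
{"method": "arm_command", "body": {"motion": [[[-0.0022,0.0002,0.0005],[0,-0.002,0],100],[[0,0,0],[0,0,0],100],[[0,0,0],[0,0,0],100]]}}

```text
time: 14.88
tool_pos: [0.5292, 0.2226, 0.0914]
orientation: [-0.021, 0.707, 0.021, 0.707]
ft_force: [0.1, -0.8, 0.2]
grip_width: 0.995
```

Request:
{"method": "arm_command", "body": {"motion": [[[0,0,0],[0,0,0],50],[[0,0,0],[0,0,0],38],[[0,0,0],[0,0,0],30],[[0,0,0],[0,0,0],10],[[0,0,0],[0,0,0],10],[[0,0,0],[0,0,0],10]]}}

```text
time: 15.62
tool_pos: [0.5294, 0.2226, 0.0917]
orientation: [-0.021, 0.706, 0.021, 0.707]
ft_force: [0.1, -0.5, 1.3]
grip_width: 0.307
```

```bash
python3 - <<'E'
from rel import *
s=get_state();print(s['tool_pos'],s['ft_force'],s['grip_width'],s['time'])
plan([.529,.2224,.0905],93.3,n=1)
meas(snap('wrist','wrist15.png'));snap('side','side15.png')
cv2.imwrite('pics/c15.png',cv2.resize(cv2.imread('pics/side15.png')[120:230,220:360],None,fx=5,fy=5,interpolation=2))
E
```

```text
[0.52942578 0.22262995 0.09174901] [ 0.11554364 -0.49542738  1.32315584] 0.3074639808188397 15.625
dist 0.0013 rot [ 0.0006  0.001  -0.0001] rows 1
[[[0.0012, -0.0002, -0.0004], [0.0006, 0.001, -0.0001], 100]]
top 1995 0.08703782076989254 ((-11.28610610961914, 0.4930572509765625), (41.98583221435547, 18.99123764038086), 89.68104553222656) [[-0.02056659 -0.02027126]
 [-0.00434377  0.02128675]]
tilt [0.0448 0.0008 0.0876]
knob 2918 0.11306899785607262 ((-4.1666107177734375, 0.27509838342666626), 20.602766036987305)
```

View pics/wrist15.png

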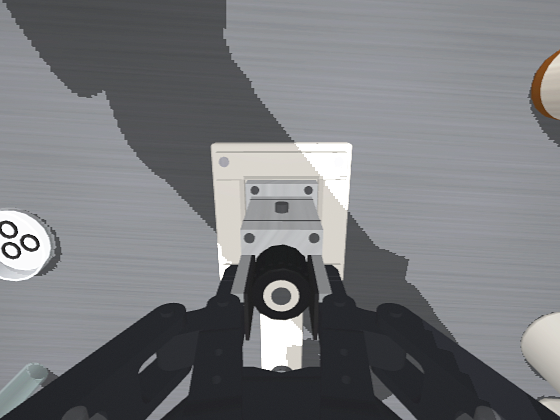

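View pics/c15.png

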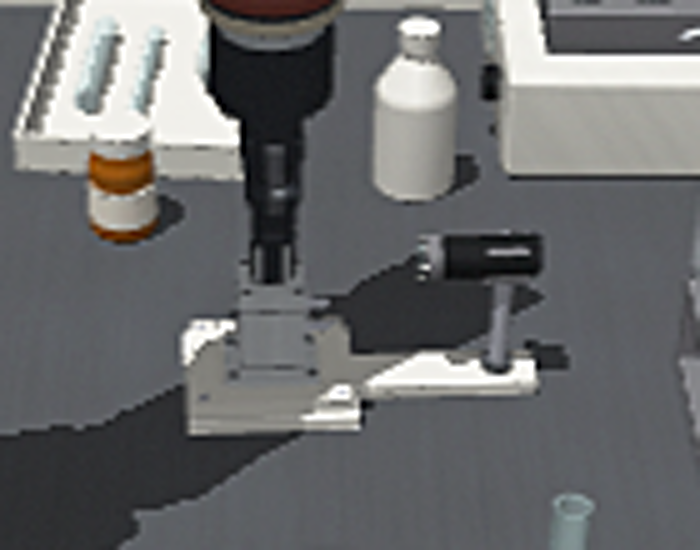

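The pads are on the knob (width 0.307). The body is unmoved and the side force is small. Drawing up a first portion.

Request:
{"method": "arm_command", "body": {"motion": [[[-0.002,0,0],[0,0.001,0],10],[[-0.003,0,0],[0,0,0],10],[[-0.003,0,0],[0,0,0],10],[[-0.003,0,0],[0,0,0],10],[[0,0,0],[0,0,0],10],[[0,0,0],[0,0,0],10]]}}

```text
time: 16.48
tool_pos: [0.5292, 0.2225, 0.1033]
orientation: [-0.021, 0.707, 0.021, 0.707]
ft_force: [1.3, 0.3, -0.0]
grip_width: 0.308
```

```bash
cat >> rel.py <<'E'
def st(z):
    s=get_state();print(s['tool_pos'],s['ft_force'].round(2),s['ft_torque'].round(3),s['grip_width'],s['time'])
    plan([.5294,.2226,z],93.3,n=1,grip=10)
E
python3 - <<'E'
from rel import *
st(.128); meas(snap('wrist','wrist16.png'),zk=.113+get_state()['tool_pos'][2]-.0917)
E
```

```text
[0.52919872 0.22248746 0.10326754] [ 1.35  0.25 -0.05] [-0.033 -0.014 -0.006] 0.308070848528118 16.475
dist 0.0247 rot [ 0.0006 -0.0006  0.    ] rows 1
[[[-0.0247, 0.0001, 0.0002], [0.0006, -0.0006, 0.0], 10]]
top 2344 0.08700829512433851 ((-8.786520957946777, 0.5229072570800781), (42.09333801269531, 24.067363739013672), 89.400634765625) [[-0.02053231 -0.02031172]
 [ 0.00079939  0.0211716 ]]
tilt [ 0.0136 -0.0005  0.0871]
knob 2910 0.12456572093583847 ((-4.606359004974365, 0.16812868416309357), 20.527563095092773)
```

View pics/wrist16.png

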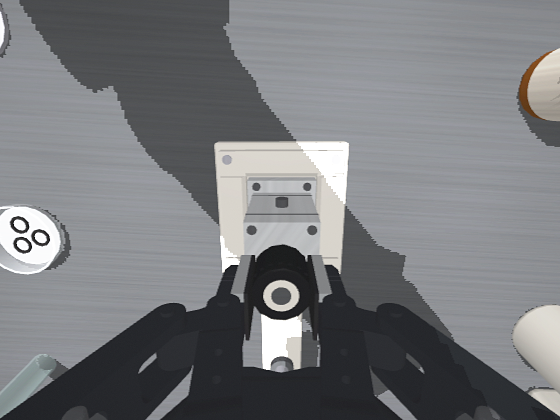

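The knob rose 11.5 mm with the grip and the body top stayed at 87.0 mm. Continuing.

Request:
{"method": "arm_command", "body": {"motion": [[[-0.003,0,0.0002],[0,0,0],10],[[-0.004,0,0],[0,0,0],10],[[-0.004,0,0],[0,0,0],10],[[-0.004,0,0],[0,0,0],10],[[-0.004,0,0],[0,0,0],10],[[-0.003,0,0],[0,0,0],10],[[0,0,0],[0,0,0],10],[[0,0,0],[0,0,0],10]]}}

```text
time: 17.52
tool_pos: [0.5295, 0.2226, 0.127]
orientation: [-0.021, 0.707, 0.021, 0.707]
ft_force: [-0.4, -0.5, -0.2]
grip_width: 0.31
```

```bash
python3 - <<'E'
from rel import *
st(.1275); meas(snap('wrist','wrist17.png'),zk=.113+get_state()['tool_pos'][2]-.0917);snap('side','side17.png');snap('scene','scene17.png')
a=cv2.imread('pics/side17.png')[120:230,220:360];b=cv2.imread('pics/scene17.png')[210:320,280:420]
cv2.imwrite('pics/c17.png',np.hstack([cv2.resize(x,(400,314),interpolation=2) for x in (a,b)]))
E
```

```text
[0.5294548  0.2225855  0.12697164] [-0.38 -0.47 -0.24] [ 0.019 -0.022  0.008] 0.31049700107465944 17.525
dist 0.0005 rot [ 0.0006 -0.0003 -0.    ] rows 1
[[[-0.0005, 0.0, -0.0001], [0.0006, -0.0003, -0.0], 10]]
top 2646 0.08700251314404667 ((-2.233644485473633, 0.4329414367675781), (42.10298156738281, 36.81364059448242), 89.58409881591797) [[-0.02042229 -0.02039083]
 [ 0.0123146   0.02130733]]
tilt [0.0067 0.001  0.087 ]
knob 2912 0.14826483179530586 ((-4.043479919433594, 0.23722554743289948), 20.621997833251953)
```

View pics/wrist17.png

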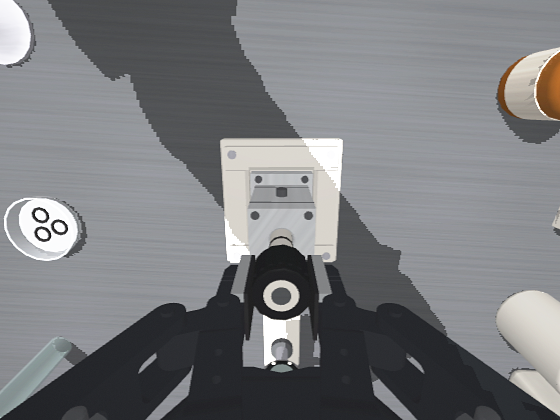

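View pics/c17.png

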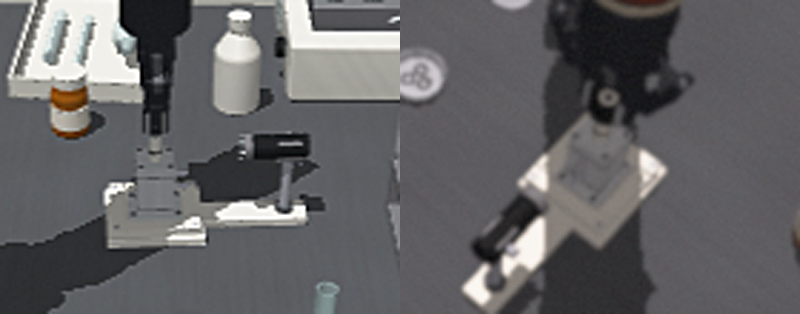

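The knob is up 35.2 mm and the body top is still at 87.0 mm and level. Shank and O-ring are visible above the body, and forces are under 1 N. One settling check before handing in.

Request:
{"method": "arm_command", "body": {"motion": [[[0,0,0],[0,0,0],10],[[0,0,0],[0,0,0],10],[[0,0,0],[0,0,0],10],[[0,0,0],[0,0,0],10]]}}

```text
time: 18.18
tool_pos: [0.5293, 0.2225, 0.1267]
orientation: [-0.021, 0.707, 0.021, 0.706]
ft_force: [0.7, 0.7, -0.5]
grip_width: 0.304
```

```bash
python3 - <<'E'
from rel import *
st(.1275); meas(snap('wrist','wrist18.png'),zk=.1483)
print(hand_in())
E
```

```text
[0.5293106  0.22251893 0.12666417] [ 0.66  0.68 -0.53] [ 0.046  0.005 -0.013] 0.30392485243382467 18.175
dist 0.0008 rot [ 0.0007 -0.0009  0.    ] rows 1
[[[-0.0008, 0.0001, 0.0001], [0.0007, -0.0009, 0.0], 10]]
top 2622 0.0870197199356887 ((-2.6368675231933594, 0.5028419494628906), (36.025184631347656, 42.308284759521484), 0.4526006579399109) [[-0.02040298 -0.02040411]
 [ 0.01215807  0.02128449]]
tilt [0.0065 0.     0.087 ]
knob 2899 0.14799945356450644 ((-4.204872131347656, 0.21821902692317963), 20.60987663269043)
the job is handed in; nothing more can be done
None
```

The torch body is seated in the pocket and released. The injector is held by its knob about 35 mm above home, and I handed the job in at about 18 s.

**Body:** The last checks put its top at 87.0 mm, which is exactly the pocket floor plus the body height. It sat within about 1 mm of centre and under 0.5° off square. The top-plane fit read 0.0065 rad of tilt, below the 0.035 rad limit.

**Injector:** The measured lift is inside the 26–47 mm window. The body did not move as it was drawn, and wrist forces stayed about 1 N while holding.

**Uncertain readings:** The wrist force readings scattered by a few newtons during placing. For that reason I confirmed the seating from the depth image rather than from force. With the fingers in view, the circle fit on the knob was contaminated, so the knob's centring rests on the readings taken before I gripped it.

**Bench:** I kept the arm's path clear of the other objects and saw no contact in the pictures, but I did not re-measure their positions at the end.

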